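# Roll the sample canister to the code reader and scan it

### The arm

A 6-joint arm with a two-finger parallel gripper is mounted at the origin on the work surface. World frame = base frame: x ahead of the robot, y to its left, z up, the work surface at z = 0. Lengths are in m, angles in degrees, forces in N, time in s.
With the tool pointing down it reaches from about 0.375 to 0.9 m from the base axis. Payload 3.1 kg.
Tool frame: the origin (TCP) lies at the very end of the fingers, on their centre line; the grasp point (between the pads) lies bot.hold_point_z behind it (bot.hold_point_z is the distance from the TCP to the grasp point, in m); z points along the fingers, y is the line along which they close (so a half turn about z gives the same grasp; the last joint's range is limited). The gripper opens to 87 mm and grips with 3 to 60 N. Pads are 19 mm wide; open, the fingers measure 117 mm over their backs; the gripper's body (75 mm by 190 mm) begins 51 mm behind the grasp point.
Start: joints at [-87.233, 30.224, 82.088, -0, 67.689, -10.227], TCP at [0.141, -0.609, 0.188] pointing down, gripper open.
Joint ranges: [-176.69, 176.69], [-43.24, 126.21], [12.49, 139.97], [-82, 262], [0, 151.66], [-163.58, 163.58]. Speed limits (degrees/s): [159.86, 159.86, 180, 180, 180, 180].

### API

Orientations are given as a 3x3 rotation matrix whose columns are the frame's x, y, z axes.
In Python, from rig import bot gives the robot as it stands.
- The arm moves only by the tool apply_moves, never from a script. Its argument "plan" is one flat list of numbers, 4 for each row, row after row: the shift along the world's x, y, z normalised to -1 to 1, where 1 is 0.05 m, then the turn about the world's z normalised to -1 to 1, where 1 is 10 degrees. A call has 1 to 12 rows; each row shifts and turns the commanded pose from where the row before left it; what a row does not reach is not made up. A row lasts 1/8 s, in which the tool goes at most 62.5 mm and 10.7 degrees, less where a joint would pass 70% of its speed; a pose out of reach is approached as far as the arm can. A call with a number of a shift or a turn outside -1 to 1 is refused whole. A call with a gripper value outside its range is refused whole. "grip" is the closure, from -1 (fully open) to 1 (shut), so that 0 is half open, set as the call begins (left out, the last holds). The fingers move at their own pace and stop on an object; the grip force is fixed at half the most. Time passes only in rows, so rows that do not move let the fingers close. It gives the time, the measured TCP pose, the force, the opening and the grip force at its end, in the units of the state.
- bot.read_state(): the state, without advancing time (a new reading comes with each control period).
- bot.capture(name): name is "scene" or "top"; returns (picture, depth): 400x640x3 uint8, red, green, blue; 400x640 float32, m along the optical axis (not along the pixel's ray), 0 where there is no reading.
- bot.camera_info(name): a dict with "vertical_fov" (degrees; the focal length in pixels is half the picture's height over the tangent of half this angle, whatever the lens; pixels are square), "cx", "cy" (the principal point, pixels), "rvec" (rotation vector, rad) and "tvec" (3), from world to camera coordinates, as OpenCV has them. Camera axes: x right, y down, z forward; pixel columns grow to the right and rows downward; lengths in m; the calibration is good to about 2 mm. A picture is of the moment at which its call begins. camera_info takes no time and is no camera call.
- bot.hand_in(): hands the job in; it is judged then, once.
Trained networks look in the newest picture that a camera, given by its name, has taken for a name from the list of things; names that differ only in an ending like _2 or _b are one class to them, and where a whole thing is asked for, a point or a joint stands for the part that bears it (a point fixed in the world has none). Each returns a list of dicts, best first, with "p" (0 to 1); they miss things now and then, are a little off and sometimes report something else, mostly with a low value. They report only what shows in the picture. A call takes as long as a camera call. They do not tell look-alikes from the thing itself.
- bot.outline_of(camera, target): "mask" (400x640 bool, what is visible of it) and "xy" ([column, row] as shares, 0 to 1, of the picture: columns of its width, rows of its height, amid what is visible of it).
- bot.pinpoint(camera, target): "xy" ([column, row] as shares, 0 to 1, of the picture: columns of its width, rows of its height: a listed point, or the origin of a listed thing).
The state is a dict: "time_s": time; "joint_positions": joint angles; "qvel": joint speeds; "tau": joint torques, N m; "position": TCP position; "tcp_rot": TCP orientation; "force": force on the tool from outside, world axes, zero at the start; "moment": the same for the moment, N m; "opening": opening from 0.0 (shut) to 1.0 (fully open); "grasp_force": force on a finger pad.
Only numpy, scipy, OpenCV 4.12 (cv2) and the standard library are available. Lean on these libraries where they do the work, as an engineer would, in place of code of your own. Each camera call takes 0.05 s, during which the arm holds its last target. There are 200 camera calls.

### The job

Scan the wide sample canister: with your fingertips on top of it, roll it along the bench (do not lift it or slide it there) until it lies at rest, squarely and centred, with the code on its base in front of the code reader's window. Let go of it, and then push the read key on top of the reader all the way down and release it. Press the key only when the canister lies in front of the window, and leave the narrow tube, the vials, the loose cap and the thermometer where they are.

Things in the scene. Friction and masses are not known exactly. Their poses are not given: they have to be found in the camera images.
- canister: the wide one of two lying screw-capped containers: a straight white plastic cylinder, 60 mm in diameter, 120 mm long, about 0.2 kg, its blue ribbed cap (24 mm, same diameter) at the -x end. It lies on the bench (z = 0), top line 60 mm up. Origin at its centre, on the axis; x along the axis to the flat base, which faces the reader; z is up at the start (middle of its label) and turns as it rolls
- canister_base (a point): centre of the canister's flat base, 60 mm from its centre, with the 26 mm square code. It starts 95 to 140 mm to one side of the window's centre line, axis within about 0.06 rad of square. A fingertip pressed on the canister's top rolls it without slipping: it travels half as far as the fingertip. A slow roll stops by itself within a few mm
- reader: bench code reader, a fixed grey box 100 mm deep (x), 116 mm wide (y) and 78 mm high; origin at the centre of its underside, x from the window into the box, z up. A black hood stands 11 mm out round the window in the face towards the robot. It stays put.
- window (a point): centre of the reader's window (50 mm wide, 34 mm high) in the middle of the face towards the robot, 30 mm above the bench; x points into the reader, so the canister lies on its -x side; y runs sideways along the window. The canister's base starts about 20 to 45 mm in front of it and need not come nearer
- read_key (a joint): travel of the read key: 0 up, 0.006 m fully down; a spring brings it back up and full travel takes 4 N
- read_key_top (a point): centre of the top of the read key, a white 28 mm round button in a black ring, 18 mm above the reader's top (96 mm above the bench); it is pushed straight down
- tube: the narrow tube, not to be moved: lies like the canister on the other side of the window's centre line (which is on which side changes), 34 mm in diameter, 115 mm long, same materials; origin at its centre, x along its axis
- vial_a: small upright vial, 34 mm in diameter and 67 mm high, beside the reader at +y, not to be moved; origin at the centre of its underside
- vial_b: the like vial beside the reader at -y, not to be moved
- spare_cap: loose blue screw cap, 44 mm in diameter and 16 mm high, on the robot's side of the canister's path, not to be moved; origin at the centre of its underside
- thermometer: pistol-shaped white thermometer lying on its side, about 150 by 130 mm and 38 mm high, left of the work, not to be moved; origin under its barrel
Things that resemble listed ones, but are neither listed nor needed, are in the scene too. Leave any brown look-alike of the canister alone.

How it is judged:
By the outcome, as a careful person would: the job done as asked, in the order asked, and still so for the second after the job is handed in, with the robot touching nothing.
It also fails if it takes over 61 s, if anything falls off the work surface, if the arm or the gripper's body presses on something with over 40 N, if the wrist force passes 120 N, or if a joint passes its speed limit or range.

## Working session

There is one attempt and no reset: what is moved stays moved. The work goes in short steps, Python scripts to look and compute and a tool call to move; the robot and the scene stay as the last step left them, time stands still between calls to the robot, and variables do not carry over. Pictures are saved under pics/ and viewed, at most 10 in all, crops included, and the job is handed in when it is done.

Besides the shell and the picture viewer there is one more tool, called after "Request:" as a command line: name --argument value ..., lists and objects as JSON in quotes. apply_moves: Moves the arm, as the interface text tells. Its arguments: {"type":"object","properties":{"plan":{"type":"array","items":{"type":"number"}},"grip":{"type":"number"}},"required":["plan"]}

```bash
mkdir -p pics; ls
cat > h.py <<'E'
from rig import bot
import numpy as np, cv2
def cam(n):
    c=bot.camera_info(n); f=200/np.tan(np.radians(c["vertical_fov"])/2)
    K=np.array([[f,0,c["cx"]],[0,f,c["cy"]],[0,0,1]]); R=cv2.Rodrigues(np.array(c["rvec"],float))[0]
    return K,R,np.array(c["tvec"],float).ravel()
def cloud(n,d):
    K,R,t=cam(n); v,u=np.mgrid[:400,:640]
    p=np.stack([(u-K[0,2])/K[0,0]*d,(v-K[1,2])/K[1,1]*d,d],-1)
    P=(p-t)@R; P[d==0]=np.nan; return P
def atz(n,xy,z):
    K,R,t=cam(n); r=R.T@np.array([(xy[0]*640-K[0,2])/K[0,0],(xy[1]*400-K[1,2])/K[1,1],1]); o=-R.T@t
    return o+r*(z-o[2])/r[2]
E
python3 - <<'E'
from h import *
for n in("scene","top"):
    im,d=bot.capture(n); cv2.imwrite(f"pics/{n}0.png",im[...,::-1]); P=cloud(n,d)
    print(n,-cam(n)[1].T@cam(n)[2])
    for t in("canister","reader","tube","vial_a","spare_cap","thermometer"):
        for o in bot.outline_of(n,t)[:3]:
            q=P[o["mask"]]; q=q[~np.isnan(q[:,0])]
            print(t,round(o["p"],2),np.array(o["xy"])*[640,400],np.nanpercentile(q,[2,50,98],axis=0).round(3).tolist() if len(q) else 0)
    for t,z in(("canister",.03),("canister_base",.03),("window",.03),("read_key_top",.096)):
        for o in bot.pinpoint(n,t)[:3]: print(t,round(o["p"],2),np.array(o["xy"])*[640,400],atz(n,o["xy"],z).round(4))
E
```

```text
pics
scene [ 1.17961026 -0.20753129  0.59314181]
canister 0.91 [339.008 202.08 ] [[0.488, 0.183, 0.012], [0.539, 0.229, 0.047], [0.583, 0.28, 0.061]]
canister 0.56 [283.904 217.32 ] [[0.45, 0.076, 0.009], [0.532, 0.098, 0.051], [0.568, 0.127, 0.061]]
reader 0.97 [263.872 271.2  ] [[0.605, -0.057, 0.008], [0.682, -0.01, 0.076], [0.699, 0.055, 0.099]]
tube 0.88 [191.424 253.28 ] [[0.453, -0.118, 0.006], [0.524, -0.104, 0.03], [0.561, -0.088, 0.035]]
tube 0.49 [199.808 211.52 ] [[0.35, -0.056, -0.0], [0.379, -0.038, 0.015], [0.392, -0.017, 0.018]]
tube 0.16 [271.872 270.32 ] [[0.606, -0.057, 0.011], [0.682, -0.01, 0.076], [0.699, 0.053, 0.1]]
vial_a 0.95 [198.208 299.2  ] [[0.639, -0.147, 0.002], [0.663, -0.133, 0.049], [0.669, -0.117, 0.068]]
vial_a 0.8 [343.808 260.68 ] [[0.676, 0.123, 0.0], [0.7, 0.133, 0.045], [0.707, 0.153, 0.068]]
spare_cap 0.55 [202.816 213.6  ] [[0.349, -0.056, -0.0], [0.378, -0.037, 0.015], [0.392, -0.015, 0.018]]
thermometer 0.84 [417.088 179.92 ] [[0.455, 0.388, 0.01], [0.56, 0.475, 0.031], [0.582, 0.519, 0.039]]
canister 0.79 [280.   219.88] [0.514  0.0947 0
[... 1272 characters left out ...]
, 0.004], [0.647, -0.128, 0.066], [0.664, -0.116, 0.072]]
vial_a 0.61 [320.   143.52] [[0.674, 0.121, 0.001], [0.686, 0.137, 0.067], [0.71, 0.154, 0.072]]
spare_cap 0.5 [392.832 275.48 ] [[0.347, -0.055, 0.001], [0.369, -0.034, 0.017], [0.388, -0.015, 0.022]]
thermometer 0.93 [184.32 206.32] [[0.45, 0.391, 0.014], [0.539, 0.481, 0.035], [0.576, 0.525, 0.042]]
canister 0.86 [278.912 208.88 ] [0.5337 0.2445 0.03  ]
canister 0.73 [332.8 221.6] [0.4999 0.1105 0.03  ]
canister_base 0.94 [337.216 196.   ] [0.5639 0.0982 0.03  ]
canister_base 0.7 [262.528 198.68 ] [0.56   0.2856 0.03  ]
window 0.6 [372.928 183.   ] [0.5955 0.0079 0.03  ]
read_key_top 0.63 [379.392 162.48 ] [ 0.634  -0.0014  0.096 ]
```

Run:
```python
import cv2
a=cv2.imread("pics/top0.png")[110:310,160:460]
cv2.imwrite("pics/c1.png",cv2.resize(a,(800,533),interpolation=cv2.INTER_CUBIC))
a=cv2.imread("pics/scene0.png")[150:350,150:450]
cv2.imwrite("pics/c2.png",cv2.resize(a,(800,533),interpolation=cv2.INTER_CUBIC))
```

```text
(no output)
```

View pics/c1.png

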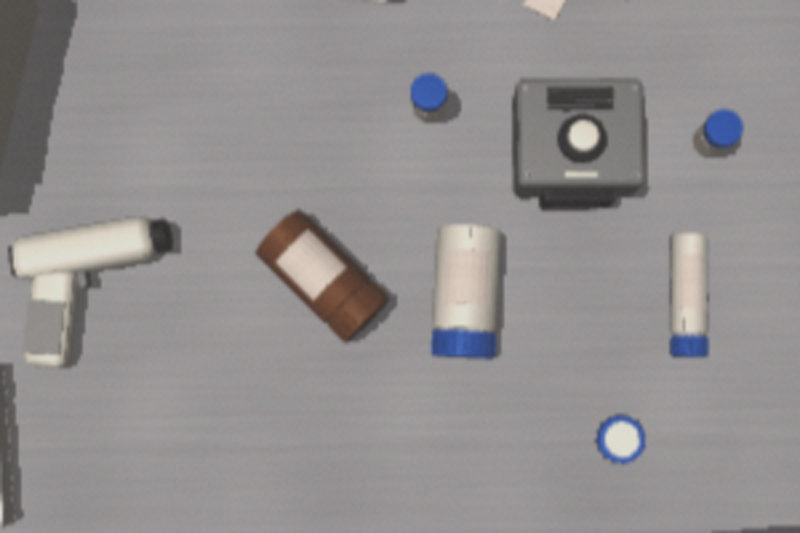

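View pics/c2.png

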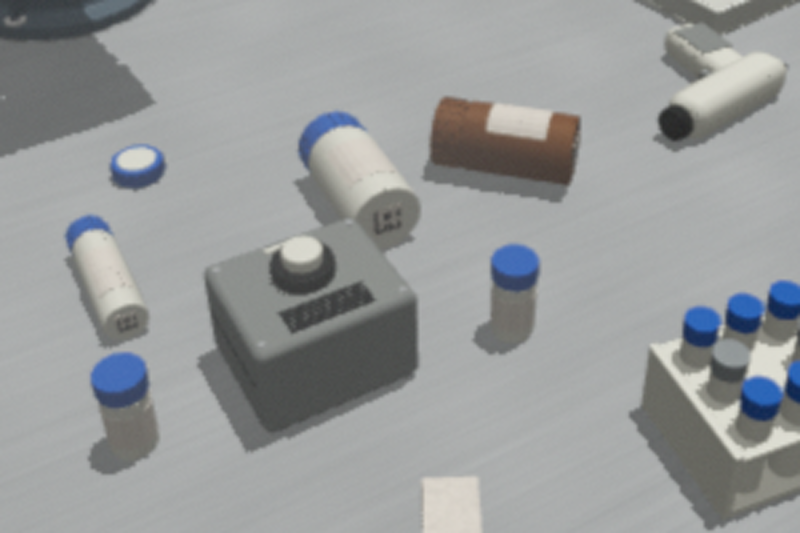

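Candidates for the canister in the top picture are the white wide cylinder with a blue cap (332,220), the brown look-alike (279,209), and the narrow tube (417,222). The crops show the white wide one with its code facing the reader, so I choose that one. Next I fit the axis and the reader's pose.

```bash
cat >> h.py <<'E'
from scipy.optimize import least_squares
def fitcyl(n,P,guess=(.507,.10),r=.03):
    best=None
    for o in bot.outline_of(n,"canister"):
        q=P[o["mask"]]; q=q[~np.isnan(q[:,0])]; q=q[q[:,2]>.012]
        if len(q)<50: continue
        m=np.median(q,0)
        if abs(m[1]-guess[1])<.05 and abs(m[0]-guess[0])<.06: best=q;break
    if best is None: return None
    q=best
    def res(p):
        y=q[:,1]-p[0]-p[1]*(q[:,0]-.507); z=q[:,2]-.03-p[2]
        return np.hypot(y/np.sqrt(1+p[1]**2),z)-r
    s=least_squares(res,[guess[1],0,0],loss="soft_l1",f_scale=.002)
    return dict(y507=s.x[0],slope=s.x[1],dz=s.x[2],rms=np.std(s.fun),xr=np.percentile(q[:,0],[1,99]),n=len(q))
def reader(n,P):
    q=P[bot.outline_of(n,"reader")[0]["mask"]]; q=q[~np.isnan(q[:,0])]
    m=(q[:,2]>.072)&(q[:,2]<.086)
    return cv2.minAreaRect((q[m][:,:2]*1000).astype(np.float32))
E
python3 - <<'E'
from h import *
print(bot.hold_point_z)
for n in("top","scene"):
    im,d=bot.capture(n);P=cloud(n,d); print(n,fitcyl(n,P)); print(reader(n,P))
    for o in bot.pinpoint(n,"read_key_top")[:1]:print(atz(n,o["xy"],.096))
    q=P.reshape(-1,3);k=q[(q[:,2]>.091)&(q[:,2]<.107)&(abs(q[:,0]-.635)<.03)&(abs(q[:,1])<.03)]
    print("key",len(k),np.median(k,0),k.mean(0))
    for o in bot.pinpoint(n,"window")[:1]:print("win",atz(n,o["xy"],.03))
im=cv2.imread("pics/top0.png"); cv2.imwrite("pics/r.png",cv2.resize(im[130:200,340:410],(560,560),interpolation=cv2.INTER_CUBIC))
E
```

```text
0.0187
top {'y507': np.float64(0.10621206168321524), 'slope': np.float64(-0.0630281506633987), 'dz': np.float64(0.001180044914080821), 'rms': np.float64(0.0020610591997818825), 'xr': array([0.44833331, 0.56473494]), 'n': 1167}
((647.1873168945312, 0.16524887084960938), (114.7567138671875, 100.44873809814453), 88.89751434326172)
[ 0.63021601 -0.00539314  0.096     ]
key 187 [0.63808802 0.00203801 0.09876975] [0.63805203 0.00161456 0.09751503]
win [0.59923682 0.00218122 0.03      ]
scene {'y507': np.float64(0.10714821420830176), 'slope': np.float64(-0.09433293390838718), 'dz': np.float64(-0.000684303863468991), 'rms': np.float64(0.00749645493953334), 'xr': array([0.44862103, 0.60562957]), 'n': 1317}
((648.1868286132812, 0.59527587890625), (114.62821960449219, 101.6616439819336), 89.50103759765625)
[0.62620267 0.00708371 0.096     ]
key 177 [ 6.44460660e-01 -4.75146508e-04  9.92870080e-02] [ 6.43756613e-01 -5.31284993e-04  9.80962235e-02]
```

View pics/r.png

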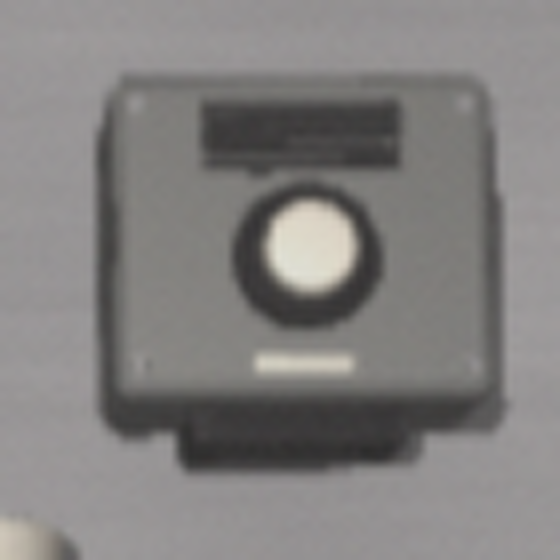

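Run:
```python
from h import *
s=bot.read_state(); print(s["time_s"],np.round(s["position"],4),np.round(s["tcp_rot"],3),s["opening"],np.round(s["force"],2))
```

```text
1.6 [ 0.1406 -0.609   0.1881] [[ 0.974  0.225 -0.   ]
 [ 0.225 -0.974  0.   ]
 [-0.    -0.    -1.   ]] 1.0022298429685133 [ 0.11  0.57 -0.45]
```

Request:
apply_moves --plan '[0.7,0.75,0,0.45,0.7,0.75,0,0.45,0.7,0.75,0,0.45,0.7,0.75,0,0.45,0.7,0.75,0,0.45,0.7,0.75,0,0.45,0.7,0.75,0,0.45,0.7,0.75,0,0.45]' --grip -0.75

```text
time_s: 2.6
position: [0.4216, -0.3082, 0.1885]
tcp_rot: [[0.655, 0.756, 0.001], [0.756, -0.655, -0.001], [-0.0, 0.001, -1.0]]
force: [0.3, -0.7, 1.2]
opening: 0.873
grasp_force: 0.0
```

Request:
apply_moves --plan '[0.2,0.9,0,0.45,0.2,0.9,0,0.45,0.2,0.9,0,0.45,0.2,0.9,0,0.45,0.2,0.9,0,0.45,0.2,0.9,0,0.45,0.2,0.9,0,0.45,0.2,0.9,0,0.45,0.1,0.9,0,0.15,0,0.35,0,0,0,0,0,0]'

```text
time_s: 3.98
position: [0.5053, 0.1141, 0.1881]
tcp_rot: [[0.059, 0.998, -0.0], [0.998, -0.059, -0.001], [-0.001, -0.0, -1.0]]
force: [-0.8, -0.6, -0.2]
opening: 0.874
grasp_force: 0.0
```

Run:
```python
from h import *
s=bot.read_state(); R=np.array(s["tcp_rot"]);print(s["time_s"],np.round(s["position"],4),np.degrees(np.arctan2(R[1,1],R[0,1])),s["opening"],np.round(s["force"],2))
```

```text
3.975 [0.5053 0.1141 0.1881] -3.3862681957862857 0.8738061720240377 [-0.76 -0.59 -0.17]
```

Request:
apply_moves --plan '[0,0,-0.8,0,0,0,-0.8,0,0,0,-0.6,0,0,0,-0.28,0,0,0,-0.04,0,0,0,-0.04,0,0,0,0,0]'

```text
time_s: 4.85
position: [0.5064, 0.1134, 0.0611]
tcp_rot: [[0.061, 0.998, 0.002], [0.998, -0.061, -0.0], [0.0, 0.002, -1.0]]
force: [1.0, 1.1, -0.8]
opening: 0.871
grasp_force: 0.0
```

Request:
apply_moves --plan '[0,0,-0.03,0,0,0,-0.03,0,0,0,0,0]'

```text
time_s: 5.22
position: [0.5055, 0.1136, 0.0571]
tcp_rot: [[0.061, 0.998, -0.0], [0.998, -0.061, -0.0], [-0.0, -0.0, -1.0]]
force: [0.3, 0.5, 1.3]
opening: 0.876
grasp_force: 0.0
```

Run:
```python
from h import *
im,d=bot.capture("scene"); cv2.imwrite("pics/s1.png",cv2.resize(im[130:290,200:420,::-1],(800,582),interpolation=cv2.INTER_CUBIC))
P=cloud("scene",d); print(fitcyl("scene",P)); print(bot.read_state()["force"])
```

```text
{'y507': np.float64(0.1071771030935731), 'slope': np.float64(-0.08729712903772328), 'dz': np.float64(-0.0005829631749302741), 'rms': np.float64(0.006803546188270939), 'xr': array([0.44910058, 0.56872225]), 'n': 1287}
[ 0.3263906   0.35221044 -0.39992971]
```

View pics/s1.png

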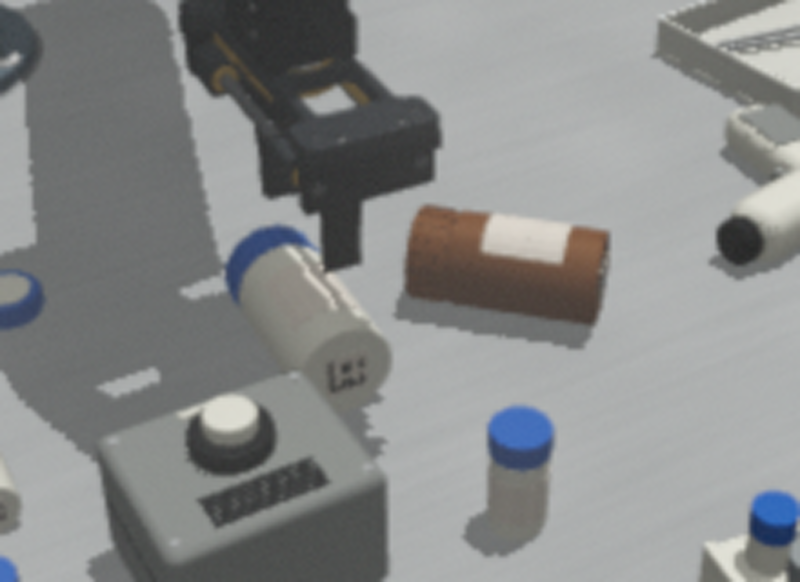

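Run:
```python
from h import *
s=bot.read_state();p=np.array(s["position"]);R=np.array(s["tcp_rot"]);print(p,s["opening"])
K,Rc,t=cam("scene")
for o in(-.053,-.038,0,.038,.053):
    q=K@(Rc@(p+R[:,1]*o)+t);q=q[:2]/q[2];print(o,((q-[200,130])*800/220).round())
im,d=bot.capture("scene");P=cloud("scene",d)
for u,v in((340,225),(340,250),(345,262),(340,180),(370,140)):
    print(u,v,P[int(130+v*220/800),int(200+u*220/800)].round(4))
```

```text
[0.50553664 0.11358518 0.05712235] 0.8752871790838724
-0.053 [276. 228.]
-0.038 [286. 241.]
0 [311. 273.]
0.038 [337. 307.]
0.053 [348. 322.]
340 225 [0.5553 0.1079 0.1243]
340 250 [0.5532 0.1084 0.1061]
345 262 [0.5535 0.1101 0.0958]
340 180 [0.5935 0.0896 0.179 ]
370 140 [0.5994 0.1034 0.201 ]
```

Run:
```python
from h import *
im,d=bot.capture("scene");P=cloud("scene",d)
for v in range(196,226,2):
    for u in (290,293,296): print(v,u,P[v,u].round(3),im[v,u],end=' | ')
    print()
im,d=bot.capture("top");P=cloud("top",d);cv2.imwrite("pics/t1.png",cv2.resize(im[130:290,230:450,::-1],(800,582),interpolation=cv2.INTER_CUBIC))
```

```text
196 290 [0.554 0.101 0.114] [53 53 54] | 196 293 [0.555 0.108 0.112] [54 54 54] | 196 296 [0.554 0.115 0.109] [54 54 53] | 
198 290 [0.553 0.102 0.108] [54 53 52] | 198 293 [0.554 0.108 0.107] [53 54 53] | 198 296 [0.555 0.114 0.105] [55 54 54] | 
200 290 [0.552 0.102 0.103] [54 54 54] | 200 293 [0.553 0.108 0.101] [54 54 54] | 200 296 [0.552 0.116 0.098] [55 54 54] | 
202 290 [0.554 0.101 0.099] [55 56 54] | 202 293 [0.553 0.108 0.096] [56 57 56] | 202 296 [0.554 0.115 0.094] [67 68 68] | 
204 290 [0.553 0.101 0.094] [96 95 89] | 204 293 [0.441 0.164 0.001] [142 144 143] | 204 296 [ 0.442  0.172 -0.001] [164 166 167] | 
206 290 [0.513 0.12  0.057] [205 200 190] | 206 293 [ 0.445  0.162 -0.001] [182 183 179] | 206 296 [ 0.448  0.168 -0.001] [173 175 175] | 
208 290 [0.523 0.115 0.06 ] [154 149 142] | 208 293 [0.52  0.124 0.054] [203 199 189] | 208 296 [0.458 0.163 0.001] [172 174 173] | 
210 290 [0.529 0.112 0.059] [157 152 144] | 210 293 [0.529 0.119 0.057] [180 174 167] | 210 296 [0.518 0.132 0.045] [181 180 176] | 
212 290 [0.538 0.108 0.062] [181 176 167] | 212 293 [0.538 0.115 0
[... 163 characters left out ...]
[0.544 0.119 0.056] [182 179 170] | 
216 290 [0.546 0.103 0.058] [144 144 136] | 216 293 [0.551 0.108 0.06 ] [143 143 135] | 216 296 [0.553 0.114 0.058] [151 151 143] | 
218 290 [0.554 0.099 0.059] [144 145 135] | 218 293 [0.558 0.104 0.06 ] [145 145 137] | 218 296 [0.559 0.11  0.059] [144 143 135] | 
220 290 [0.56  0.096 0.06 ] [144 146 137] | 220 293 [0.563 0.102 0.059] [144 145 136] | 220 296 [0.565 0.107 0.059] [138 137 130] | 
222 290 [0.564 0.094 0.058] [140 140 132] | 222 293 [0.565 0.1   0.056] [120 119 113] | 222 296 [0.566 0.106 0.055] [116 115 110] | 
224 290 [0.566 0.093 0.055] [116 115 109] | 224 293 [0.565 0.1   0.051] [116 117 110] | 224 296 [0.565 0.107 0.049] [116 117 110] |
```

View pics/t1.png

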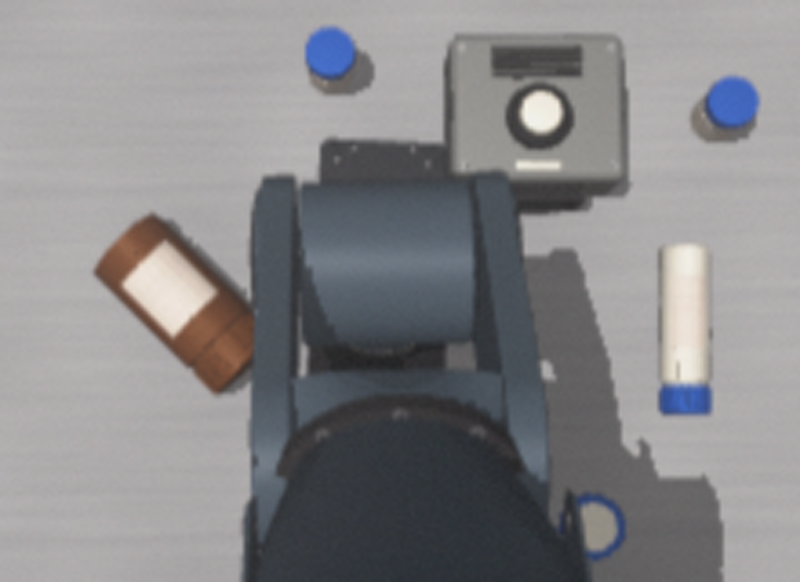

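The picture shows the finger at crop (340,265), with its tip measured at z≈0.094. The reported TCP z is 0.057 and the force is about zero, so there is no contact yet: the real fingertip sits about 36 mm higher than reported. I'll trust the camera and the force, and lower in careful steps.

Request:
apply_moves --plan '[0,0,-0.2,0,0,0,-0.2,0,0,0,-0.1,0,0,0,0,0]'

```text
time_s: 5.98
position: [0.505, 0.1135, 0.0314]
tcp_rot: [[0.061, 0.998, -0.002], [0.998, -0.061, -0.0], [-0.0, -0.002, -1.0]]
force: [0.1, 0.6, 0.5]
opening: 0.872
grasp_force: 0.0
```

Run:
```python
from h import *
im,d=bot.capture("scene");P=cloud("scene",d);s=bot.read_state();print(s["position"],s["force"])
p=np.array(s["position"]);m=(np.abs(P[...,0]-.553)<.006)&(abs(P[...,1]-.108)<.012)&(P[...,2]<.14)&(im.max(-1)<75)
q=P[m];print(m.sum(),q[:,2].min(),q[:,2].max(),q.mean(0))
```

```text
[0.50535591 0.11352353 0.0317675 ] [ 0.32959775 -0.02150521  0.14513357]
150 0.06773924605191566 0.10958676106394277 [0.55405745 0.10843089 0.08785694]
```

Request:
apply_moves --plan '[0,0,-0.06,0,0,0,-0.04,0,0,0,0,0]'

```text
time_s: 6.4
position: [0.5055, 0.1135, 0.0271]
tcp_rot: [[0.061, 0.998, -0.0], [0.998, -0.061, -0.0], [-0.0, -0.0, -1.0]]
force: [-0.3, 0.5, -0.0]
opening: 0.873
grasp_force: 0.0
```

Request:
apply_moves --plan '[0,0,-0.03,0,0,0,0,0]'

```text
time_s: 6.65
position: [0.5058, 0.1135, 0.026]
tcp_rot: [[0.061, 0.998, 0.0], [0.998, -0.061, -0.0], [0.0, 0.0, -1.0]]
force: [-0.6, -0.8, 1.9]
opening: 0.875
grasp_force: 1.3
```

Request:
apply_moves --plan '[0,0,-0.02,0,0,0,0,0]'

```text
time_s: 6.9
position: [0.5058, 0.1136, 0.0258]
tcp_rot: [[0.061, 0.998, 0.001], [0.998, -0.061, -0.0], [0.0, 0.001, -1.0]]
force: [-1.2, 0.4, 11.0]
opening: 0.876
grasp_force: 5.1
```

Request:
apply_moves --plan '[0,-0.05,0,0.03,0,-0.08,0,0.04,0,-0.08,0,0.04,0,-0.08,0,0.04,0,-0.08,0,0.04,0,-0.08,0,0.04,0,-0.05,0,0.04,0,-0.02,0,0.01,0,0,0,0]'

```text
time_s: 8.02
position: [0.5056, 0.0875, 0.0258]
tcp_rot: [[0.013, 1.0, 0.0], [1.0, -0.013, 0.0], [0.0, 0.0, -1.0]]
force: [-1.7, 0.2, 10.4]
opening: 0.878
grasp_force: 5.2
```

Run:
```python
from h import *
im,d=bot.capture("scene");P=cloud("scene",d);print(fitcyl("scene",P,(.507,.095)))
```

```text
{'y507': np.float64(0.09280317231923514), 'slope': np.float64(-0.07416268162245403), 'dz': np.float64(-0.001729198962421027), 'rms': np.float64(0.007443117327163449), 'xr': array([0.45068899, 0.56903439]), 'n': 957}
```

Request:
apply_moves --plan '[0,0,0.12,0,0,0.28,0,0,0,0,-0.08,0,0,0,-0.04,0,0,-0.05,0,0,0,-0.1,0,0,0,-0.12,0,0,0,-0.12,0,0,0,-0.12,0,0,0,-0.07,0,0,0,-0.03,0,0,0,0,0,0]'

```text
time_s: 9.62
position: [0.5049, 0.071, 0.0257]
tcp_rot: [[0.012, 1.0, -0.001], [1.0, -0.012, -0.0], [-0.0, -0.001, -1.0]]
force: [-3.0, 0.6, 15.4]
opening: 0.878
grasp_force: 7.2
```

```bash
sed -i 's/f_scale=.002/f_scale=.0007/' h.py
python3 - <<'E'
from h import *
im,d=bot.capture("scene");P=cloud("scene",d);print(fitcyl("scene",P,(.507,.078)))
E
```

```text
{'y507': np.float64(0.077519721253811), 'slope': np.float64(-0.0546218103503903), 'dz': np.float64(-0.0011246256408855473), 'rms': np.float64(0.004296457819668229), 'xr': array([0.45021411, 0.5683061 ]), 'n': 839}
```

Request:
apply_moves --plan '[0,0,0.12,0,0,0.29,0,0,0,0,-0.08,0,0,0,-0.035,0,0,-0.05,0,0,0,-0.1,0,0,0,-0.12,0,0,0,-0.12,0,0,0,-0.12,0,0,0,-0.07,0,0,0,-0.03,0,0,0,0,0,0]'

```text
time_s: 11.22
position: [0.5047, 0.055, 0.0257]
tcp_rot: [[0.012, 1.0, -0.001], [1.0, -0.012, -0.0], [-0.0, -0.001, -1.0]]
force: [-3.2, 0.1, 13.8]
opening: 0.878
grasp_force: 6.7
```

Request:
apply_moves --plan '[0,0,0.12,0,0,0.3,0,0,0,0,-0.08,0,0,0,-0.04,0,0,-0.05,0,0,0,-0.1,0,0,0,-0.12,0,0,0,-0.12,0,0,0,-0.12,0,0,0,-0.07,0,0,0,-0.03,0,0,0,0,0,0]'

```text
time_s: 12.72
position: [0.5047, 0.0395, 0.0257]
tcp_rot: [[0.011, 1.0, -0.001], [1.0, -0.011, -0.0], [-0.0, -0.001, -1.0]]
force: [-4.0, -0.2, 13.9]
opening: 0.873
grasp_force: 6.7
```

Run:
```python
from h import *
im,d=bot.capture("scene");P=cloud("scene",d);print(fitcyl("scene",P,(.507,.048)))
im,d=bot.capture("top");P=cloud("top",d);print(fitcyl("top",P,(.507,.048)))
```

```text
{'y507': np.float64(0.046664741171178796), 'slope': np.float64(-0.028552916703421555), 'dz': np.float64(-0.0008066146611856743), 'rms': np.float64(0.005770292273094874), 'xr': array([0.44905546, 0.56737775]), 'n': 706}
None
```

Request:
apply_moves --plan '[0,0,0.12,0,0,0.3,0,0,0,0,-0.08,0,0,0,-0.04,0,0,-0.05,0,0,0,-0.1,0,0,0,-0.12,0,0,0,-0.12,0,0,0,-0.12,0,0,0,-0.07,0,0,0,-0.03,0,0,0,0,0,0]'

```text
time_s: 14.42
position: [0.5047, 0.024, 0.0257]
tcp_rot: [[0.012, 1.0, -0.001], [1.0, -0.012, -0.0], [-0.0, -0.001, -1.0]]
force: [-3.1, -0.7, 13.4]
opening: 0.877
grasp_force: 6.7
```

Request:
apply_moves --plan '[0,0,0.12,0,0,0.3,0,0,0,0,-0.08,0,0,0,-0.04,0,0,-0.05,0,0,0,-0.1,0,0,0,-0.12,0,0,0,-0.12,0,0,0,-0.12,0,0,0,-0.07,0,0,0,-0.03,0,0,0,0,0,0]'

```text
time_s: 15.92
position: [0.5047, 0.0085, 0.0257]
tcp_rot: [[0.011, 1.0, -0.001], [1.0, -0.011, -0.0], [-0.0, -0.001, -1.0]]
force: [-3.1, 0.5, 12.7]
opening: 0.875
grasp_force: 6.8
```

Request:
apply_moves --plan '[0,0,0.2,0,0,0,0.8,0,0,0.6,0.6,0,0,0.9,0,0,0,0.9,0,0,0,0.9,0,0,0,0.9,0,0,0,0.6,0,0,0,0,0,0]'

```text
time_s: 17.05
position: [0.5052, 0.2505, 0.1045]
tcp_rot: [[0.009, 1.0, 0.0], [1.0, -0.009, 0.0], [0.0, 0.0, -1.0]]
force: [-0.3, 0.2, -0.6]
opening: 0.875
grasp_force: 0.0
```

Run:
```python
from h import *
for n in("top","scene"):
    im,d=bot.capture(n);P=cloud(n,d);print(fitcyl(n,P,(.507,.017)));print(reader(n,P))
    cv2.imwrite(f"pics/{n}2.png",cv2.resize(im[130:290,270:490,::-1],(800,582),interpolation=cv2.INTER_CUBIC))
```

```text
{'y507': np.float64(0.013856276365755253), 'slope': np.float64(-0.021850884984258592), 'dz': np.float64(0.0010598177086215005), 'rms': np.float64(0.0016757116131082702), 'xr': array([0.44481666, 0.56321648]), 'n': 1187}Traceback (most recent call last):
  File "<stdin>", line 3, in <module>
  File "h.py", line 30, in reader
    q=P[bot.outline_of(n,"reader")[0]["mask"]]; q=q[~np.isnan(q[:,0])]
        ~~~~~~~~~~~~~~~~~~~~~~~~~~^^^
IndexError: list index out of range
```

Run:
```python
from h import *
for n in("top","scene"):
    for k in range(2):
        im,d=bot.capture(n);P=cloud(n,d)
        if k==0: print(n,fitcyl(n,P,(.507,.014)))
        m=(abs(P[...,2]-.079)<.006)&(abs(P[...,0]-.647)<.07)&(abs(P[...,1])<.075)
        cs,_=cv2.findContours(m.astype(np.uint8),cv2.RETR_EXTERNAL,cv2.CHAIN_APPROX_NONE)
        c=max(cs,key=cv2.contourArea)[:,0]; q=P[c[:,1],c[:,0]]
        r=cv2.minAreaRect((q[:,:2]*1000).astype(np.float32)); ctr=np.array(r[0])/1000
        out=[]
        for ax,sg,lo in((0,-1,.045),(0,1,.045),(1,-1,.05),(1,1,.05)):
            dd=q[:,:2]-ctr; s=(sg*dd[:,ax]>lo)&(abs(dd[:,1-ax])<.04)
            a=np.polyfit(dd[s,1-ax],q[s,ax],1); res=q[s,ax]-np.polyval(a,dd[s,1-ax]); g=abs(res)<.003
            a=np.polyfit(dd[s,1-ax][g],q[s,ax][g],1); out.append((round(float(a[0]*(1 if ax else -1)),4),round(float(a[1]),4)))
        print(n,ctr.round(4),out,len(q))
    if n=="top":cv2.imwrite("pics/top3.png",cv2.resize(im[130:290,270:490,::-1],(800,582),interpolation=cv2.INTER_CUBIC))
```

```text
top None
top [6.471e-01 2.000e-04] [(-0.0109, 0.5982), (-0.0194, 0.6968), (0.0066, -0.0554), (-0.0144, 0.0571)] 168
top [6.472e-01 3.000e-04] [(-0.0173, 0.5983), (-0.0312, 0.6962), (0.0098, -0.0553), (-0.0187, 0.0573)] 168
scene None
scene [6.487e-01 5.000e-04] [(-0.0189, 0.6011), (-0.0187, 0.6971), (-0.0187, -0.0554), (-0.0138, 0.0567)] 253
scene [0.6484 0.0007] [(-0.0118, 0.6012), (-0.0155, 0.6971), (-0.0104, -0.0554), (-0.0156, 0.0566)] 250
```

View pics/top3.png

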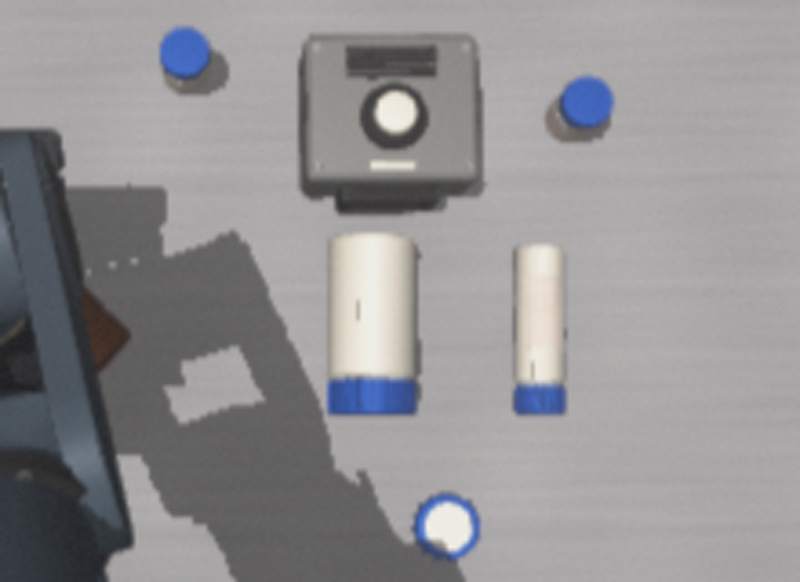

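Request:
apply_moves --plan '[0,-0.8,0,0,0,-0.9,0,0,0,-0.9,0,0,0,-0.9,0,0,0,-0.87,0,0,0,-0.2,-0.6,0,0,0,-0.6,0,0,0,-0.28,0,0,0,-0.08,0,0,0,-0.04,0,0,0,0,0]'

```text
time_s: 18.88
position: [0.5058, 0.0203, 0.026]
tcp_rot: [[0.012, 1.0, 0.001], [1.0, -0.012, -0.0], [-0.0, 0.001, -1.0]]
force: [-0.2, 0.1, 1.7]
opening: 0.876
grasp_force: 0.8
```

Request:
apply_moves --plan '[0,-0.03,0,0.01,0,-0.06,0,0.01,0,-0.08,0,0.01,0,-0.08,0,0.01,0,-0.08,0,0,0,-0.06,0,0,0,-0.04,0,0,0,-0.02,0,0,0,-0.01,0,0,0,0,0,0,0,0,0,0]'

```text
time_s: 20.25
position: [0.5055, -0.003, 0.0258]
tcp_rot: [[0.005, 1.0, 0.0], [1.0, -0.005, -0.0], [-0.0, 0.0, -1.0]]
force: [-2.1, 0.1, 6.8]
opening: 0.88
grasp_force: 3.5
```

Request:
apply_moves --plan '[0,0,0.02,0,0,0,0.02,0,0,0,0.1,0,0,0,0.8,0,0,0.6,0.6,0,0,0.9,0,0,0,0.9,0,0,0,0.9,0,0,0,0.9,0,0,0,0.6,0,0,0,0,0,0]'

```text
time_s: 21.62
position: [0.5055, 0.239, 0.1021]
tcp_rot: [[0.002, 1.0, 0.001], [1.0, -0.002, 0.0], [0.0, 0.001, -1.0]]
force: [1.2, -1.2, -0.1]
opening: 0.876
grasp_force: 0.0
```

```bash
cat > m.py <<'E'
from h import *
s=bot.read_state();print(s["time_s"],s["position"])
for n in("top","top","scene"):
    im,d=bot.capture(n);P=cloud(n,d)
    q=P.reshape(-1,3);q=q[(abs(q[:,0]-.505)<.053)&(abs(q[:,1]-.004)<.045)&(q[:,2]>.012)&(q[:,2]<.07)]
    def res(p):
        y=q[:,1]-p[0]-p[1]*(q[:,0]-.507); return np.hypot(y/np.sqrt(1+p[1]**2),q[:,2]-.03-p[2])-.03
    r=least_squares(res,[.003,0,0],loss="soft_l1",f_scale=.0007);print(n,r.x.round(4),len(q),np.std(r.fun).round(4))
    b=bot.pinpoint(n,"canister_base")
    w=bot.pinpoint(n,"window")
    print([atz(n,o["xy"],.03).round(4) for o in b[:2]],[atz(n,o["xy"],.03).round(4) for o in w[:1]])
cv2.imwrite("pics/last.png",im[...,::-1])
E
python3 m.py
```

```text
21.625 [0.50546474 0.23900246 0.1020765 ]
top [ 0.0023 -0.013   0.0011] 1029 0.0018
[array([ 0.5588, -0.003 ,  0.03  ]), array([ 0.6037, -0.0031,  0.03  ])] [array([ 5.918e-01, -2.000e-04,  3.000e-02])]
top [ 0.0023 -0.0124  0.0011] 1032 0.0016
[array([0.5626, 0.0025, 0.03  ]), array([ 0.6452, -0.1285,  0.03  ])] [array([0.5965, 0.0082, 0.03  ])]
scene [ 0.0034 -0.0203 -0.0005] 942 0.0009
[array([0.5716, 0.2761, 0.03  ]), array([ 0.5666, -0.    ,  0.03  ])] []
```

Request:
apply_moves --plan '[0.4,-0.4,0.9,0,0.5,-0.8,0.1,0,0.5,-0.8,0,0,0.5,-0.8,0,0,0.4,-0.8,0,0,0.3,-0.7,0,0,0.04,-0.4,0,0,0,-0.06,0,0,0,0,0,0,0,0,0,0]' --grip 1

```text
time_s: 23.32
position: [0.637, 0.0006, 0.152]
tcp_rot: [[0.004, 1.0, -0.0], [1.0, -0.004, 0.0], [0.0, -0.0, -1.0]]
force: [0.8, 0.2, -0.3]
opening: 0.002
grasp_force: 0.0
```

Run:
```python
from h import *
s=bot.read_state();print(s["position"],s["opening"])
im,d=bot.capture("scene");P=cloud("scene",d)
m=(abs(P[...,0]-.65)<.03)&(abs(P[...,1])<.03)&(P[...,2]<.22)&(P[...,2]>.105);q=P[m];print(m.sum(),np.percentile(q,[1,50,99],axis=0).round(3))
k=(im.min(-1)>150)&(abs(P[...,0]-.64)<.03)&(abs(P[...,1])<.025)&(P[...,2]<.105)&(P[...,2]>.088);print("key",k.sum(),np.percentile(P[k],[3,50,97],axis=0).round(4))
cv2.imwrite("pics/s4.png",cv2.resize(im[130:330,170:445,::-1],(800,582),interpolation=cv2.INTER_CUBIC))
```

```text
[6.36956832e-01 5.55232500e-04 1.51999717e-01] 0.0021849818422402262
148 [[ 0.628 -0.011  0.187]
 [ 0.646 -0.009  0.195]
 [ 0.648  0.011  0.219]]
key 76 [[ 0.6313 -0.0052  0.0984]
 [ 0.6433  0.0043  0.1   ]
 [ 0.6521  0.0135  0.1015]]
```

View pics/s4.png

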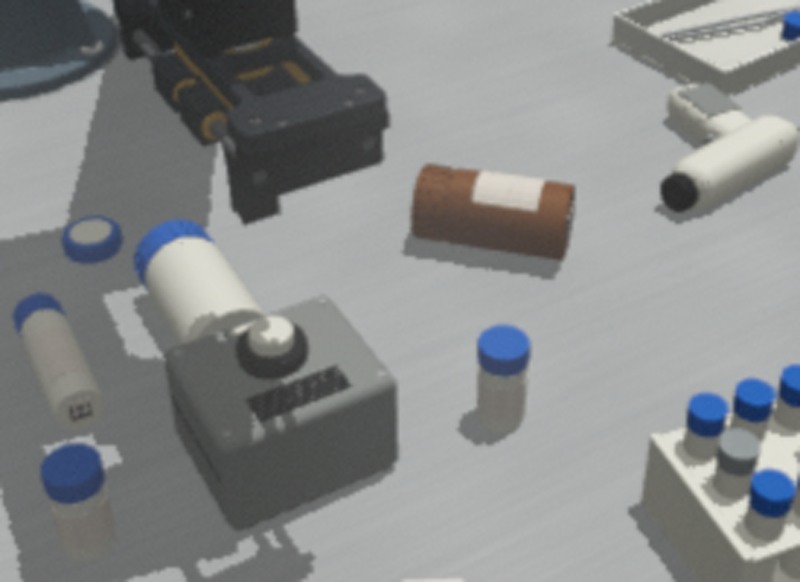

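Request:
apply_moves --plan '[0.04,0,-0.5,0,0,0.01,-0.6,0,0,0,-0.4,0,0,0,-0.16,0,0,0,-0.08,0,0,0,0,0]'

```text
time_s: 24.12
position: [0.6398, -0.0001, 0.0656]
tcp_rot: [[0.005, 1.0, 0.001], [1.0, -0.005, 0.0], [0.0, 0.001, -1.0]]
force: [-0.2, 0.9, 2.1]
opening: 0.005
grasp_force: 0.6
```

Request:
apply_moves --plan '[0,0,-0.04,0,0,0,-0.02,0,0,0,0,0]'

```text
time_s: 24.5
position: [0.6403, -0.0004, 0.0625]
tcp_rot: [[0.006, 1.0, 0.002], [1.0, -0.006, 0.0], [0.0, 0.002, -1.0]]
force: [1.2, 2.0, 2.6]
opening: 0.003
grasp_force: 1.3
```

Request:
apply_moves --plan '[0,0,-0.03,0,0,0,-0.03,0,0,0,0,0]'

```text
time_s: 24.88
position: [0.6403, -0.0004, 0.06]
tcp_rot: [[0.005, 1.0, 0.002], [1.0, -0.005, 0.0], [0.0, 0.002, -1.0]]
force: [-0.6, 2.4, 8.4]
opening: 0.004
grasp_force: 3.8
```

Request:
apply_moves --plan '[0,0,-0.02,0,0,0,-0.01,0,0,0,0,0]'

```text
time_s: 25.25
position: [0.6403, -0.0004, 0.0598]
tcp_rot: [[0.005, 1.0, 0.002], [1.0, -0.005, -0.0], [-0.0, 0.002, -1.0]]
force: [-3.1, 1.5, 13.6]
opening: 0.005
grasp_force: 7.1
```

The tip stops hard at 0.0598 after about 6 mm of sprung travel, so the key is fully down. I'll release it and back off.

Request:
apply_moves --plan '[0,0,0.1,0,0,0,0.3,0,0,0,0.9,0,-0.2,0.6,0.6,0,-0.5,0.9,0,0,-0.5,0.9,0,0,-0.5,0.9,0,0,-0.5,0.9,0,0,-0.4,0.6,0,0,0,0,0,0,0,0,0,0]'

```text
time_s: 26.62
position: [0.5101, 0.2389, 0.1525]
tcp_rot: [[0.005, 1.0, 0.001], [1.0, -0.005, -0.001], [-0.001, 0.001, -1.0]]
force: [0.5, -0.6, -0.7]
opening: 0.005
grasp_force: 0.0
```

```bash
python3 m.py
python3 - <<'E'
from h import *
im,d=bot.capture("top");P=cloud("top",d)
k=(im.min(-1)>150)&(abs(P[...,0]-.64)<.025)&(abs(P[...,1])<.025)&(P[...,2]>.085);print("key z",np.median(P[k],0))
cv2.imwrite("pics/t5.png",cv2.resize(im[130:290,270:490,::-1],(800,582),interpolation=cv2.INTER_CUBIC))
E
```

```text
26.625 [0.51010457 0.23890721 0.15250959]
top [ 0.0023 -0.0122  0.001 ] 1030 0.0017
[array([ 0.5563, -0.0018,  0.03  ]), array([ 0.6526, -0.0083,  0.03  ])] [array([0.5985, 0.0046, 0.03  ])]
top [ 0.0023 -0.0132  0.001 ] 1036 0.0017
[array([ 0.5628, -0.0068,  0.03  ])] [array([0.5907, 0.0074, 0.03  ])]
scene [ 0.0034 -0.0202 -0.0005] 948 0.0009
[array([0.5666, 0.2857, 0.03  ]), array([0.5639, 0.0011, 0.03  ])] []
key z [0.63829473 0.00204633 0.10137714]
```

View pics/t5.png

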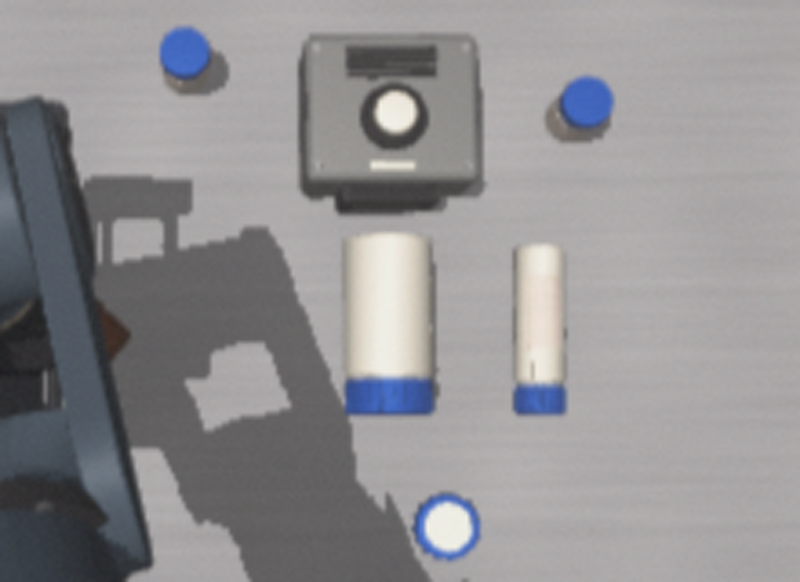

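The canister (389,320) lies squarely in front of the hood (390,200). The key is back up, and the tube, vials and loose cap are where they were.

```bash
python3 -c "
from rig import bot
print(bot.hand_in())"
```

```text
the job is handed in; nothing more can be done
None
```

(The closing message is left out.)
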